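Nip a turned blank in the holding jig and lock the push rod with its cam lever

ROBOT

A 6-joint arm with a two-finger parallel gripper is mounted at the origin on the work surface. World frame = base frame: x ahead of the robot, y to its left, z up, the work surface at z = 0. Lengths are in mm, angles in degrees, forces in N, time in s.
With the tool pointing down it reaches from about 300 to 850 mm from the base axis. Payload 4.2 kg.
Tool frame: the origin (TCP) lies midway between the tips of the shut fingers; the grasp point (between the pads) lies 19 mm behind it (env.tcp_to_grasp is the distance from the TCP to the grasp point, in mm); z points along the fingers, x is the direction in which the jaws open and shut, and the axes are right-handed (so a half turn about z gives the same grasp; the last joint's range is limited). The gripper opens to 91 mm and grips with 3 to 60 N. Pads are 32 mm wide; open, the fingers measure 118 mm over their backs; the gripper's body (76 mm by 178 mm) begins 60 mm behind the grasp point.
Start: joints at [65.432, 18.312, 89.639, -0, 72.044, -1.146], TCP at [228.573, 527.637, 180.576] pointing down, gripper open.
Joint ranges: [-177.97, 177.97], [-48.28, 115.42], [12.27, 149.76], [-77.06, 257.06], [2.81, 150.46], [-146.56, 146.56]. Speed limits (degrees/s): [147.25, 147.25, 180, 180, 180, 180].

INTERFACE

Orientations are given as [roll, pitch, yaw] about the fixed x, y, z axes, in that order (R = Rz(yaw) Ry(pitch) Rx(roll)).
In Python, from workcell import env gives the robot as it stands.
- The arm moves only by the tool drive_tool, never from a script. Its argument "motion" is a list of rows, each a list of 2 entries, a list of its own where there are three numbers: the shift along the world's x, y, z in m, then the turn, a rotation vector about the world's x, y, z in rad. In form: [[[dx, dy, dz], [wx, wy, wz]], ...]. A call has exactly 10 rows; each row shifts and turns the commanded pose from where the row before left it; what a row does not reach is not made up. A row lasts 1/12 s, in which the tool goes at most 41.7 mm and 7.16 degrees, less where a joint would pass 70% of its speed; a pose out of reach is approached as far as the arm can. A call is refused whole if a number of a shift passes 0.0417 or a number of a turn 0.125, either way. A call with a gripper value outside its range is refused whole. "claw" is the opening, from 0 (shut) to 1 (fully open), set as the call begins (left out, the last holds). The fingers move at their own pace and stop on an object; "force" is the grip in N (left out, the last holds). Time passes only in rows, so rows that do not move let the fingers close, or fill a call up. It gives the time, the measured TCP pose, the force and the opening at its end, in the units of the state.
- env.state(): the state, without advancing time (a new reading comes with each control period).
- env.grab_frame(name): name is "scene" or "side" or "wrist"; returns the picture (384x512x3 uint8, red, green, blue); there is no depth.
- env.camera_params(name): a dict with "fov_y" (degrees; the focal length in pixels is half the picture's height over the tangent of half this angle, whatever the lens; pixels are square), "cx", "cy" (the principal point, pixels), "pose" (4x4, takes a point from camera to world coordinates). Camera axes: x right, y down, z forward; pixel columns grow to the right and rows downward; lengths in mm; the calibration is good to about 2 mm. A picture is of the moment at which its call begins: read the wrist's pose just before it. camera_params takes no time and is no camera call; for the wrist camera it gives the pose at the moment of the call.
- env.job_done(): hands the job in, once; it reports no verdict.
The state is a dict: "time_s": time; "qpos": joint angles; "qvel": joint speeds; "effort": joint torques, N m; "ee_pos": TCP position; "ee_rot": TCP orientation; "force": force on the tool from outside, world axes, zero at the start; "torque": the same for the moment, N m; "gripper_width": finger opening in mm.
Only numpy, scipy, OpenCV 4.12 (cv2) and the standard library are available. Lean on these libraries where they do the work, as an engineer would, in place of code of your own. Each camera call takes 0.05 s, during which the arm holds its last target.

TASK

Slide the push rod forward by its black handle so that it carries the wooden blank home against the steel face plate and nips it firmly there, then swing the red-knobbed cam lever over centre to its stop so that the rod is locked and the blank stays nipped once you let go. The wood is soft, so never squeeze the blank with more than about 10 N, and leave everything else on the bench where it is.

Things in the scene. Friction and masses are not known exactly. Their poses are not given: they have to be found in the camera images.
- jig: Ochre holding jig, fixed. Origin: centre of its base plate's underside (160 x 520 mm, 20 thick). +y = pushing direction; rod axis at x = 0, z = 75 mm along y. In order along y: rod handle, clamp block (75 mm wide, y -85 to -15, top at 118 mm), wooden V cradle (y 20 to 127), round steel face plate (68 mm) on the end block (110 mm wide, top at 135). Turned up to 0.3 rad from the robot's axes.
- quill (a joint): Travel in m of the push rod (24 mm steel rod through the clamp block): 0 fully back, grows along jig +y, stop at 0.100; starts at 0 to 0.012. Lever open: slides under a steady drag of about 5 N, stays where left; of a harder nip about 5 N remains when it is let go. Lever closed: held against 40 N. The blank comes home somewhere between 0.043 and 0.083.
- quill_handle (a point): Middle of the upright black grip at the rear of the push rod: round, 26 mm diameter, 40 mm tall (105 to 145 mm above the bench), this point at 125 mm on its axis, 245 mm behind the rod's nose; moves with the rod. 60 mm or more is free fore, aft and beside it.
- quill_tip (a point): Centre of the flat brass nose (28 mm diameter) at the front end of the push rod, 75 mm above the bench; at travel 0 it lies 5 mm behind the jig's origin along y.
- lever (a joint): Cam lever angle in rad: 0 open (its start), grows clockwise seen from above about a vertical axis, stop at 1.75 = closed. Resistance rises to about 9 N at the knob near 0.9 rad, fades to nothing at dead centre (about 1.45); beyond it the lever pulls itself to its stop and stays. Let go before dead centre it springs back open.
- lever_pivot (a point): Point on the lever's turning axis, level with lever_knob, 165 mm above the bench, at x = 0, y = -50 mm of the jig.
- lever_knob (a point): Middle of the red upright knob on the lever's end: round, 22 mm diameter, 45 mm tall (138 to 183 mm above the bench), this point at 165 mm, 90 mm from the pivot axis. Open: it points from the pivot along jig -x, turned 0.35 rad towards jig -y. Closed: along jig +y, above the rod (1.40 rad clockwise from -x). The lever bar lies at 128 to 138 mm.
- faceplate (a joint): How far the steel face plate is pressed into its stiff backing, in m: 0 untouched, 0.1 mm per N of push by the blank (0.0010 at 10 N), far below the noise of one reading. The plate and its end block were set by hand along slots in the base: its front face lies 128 to 168 mm along jig +y from the jig origin, not measured, so home must be felt.
- blank: Maple blank: cylinder with two dark rings, 60 mm diameter, 90 mm long, 0.13 to 0.25 kg, loose in the V cradle along jig y. Origin: its centre, 75 mm above the bench; its y axis runs along its length. Starts with its front end 4 to 28 mm short of the face plate; sliding it takes 1 to 2 N.
- goblet: Bystander: finished dark-red wooden goblet standing upright, 64 mm wide, 120 mm tall; origin at the centre of its foot.
- spare_blank: Bystander: spare maple cylinder standing upright on the bench, 56 mm diameter, 75 mm tall; origin at the centre of its underside.
- wax_tin: Bystander: orange wax jar with brass lid, 72 mm diameter, 50 mm tall; origin at the centre of its underside.
- spanner: Bystander: steel spanner lying flat, 160 mm long; origin under its middle.
- gouge: Bystander: turning gouge lying flat, light wood handle and steel blade, 380 mm long; origin on the bench below the ferrule, its x axis runs from handle to blade.
- collar: Bystander: flat steel ring, 52 mm outside, 26 mm bore, 18 mm high; origin at the centre of its underside.
- mallet: Bystander: small turned mallet lying on its side, dark head 64 mm diameter, 220 mm long; origin on the bench under the neck.
Not all that is in view belongs to the job. What is shaped like the blank but purple is not meant.

How it is judged:
By the outcome, as a careful person would: the job done as asked, in the order asked, and still so for the second after the job is handed in, with the robot touching nothing.
It also fails if it takes over 64 s, if anything falls off the work surface, if the arm or the gripper's body presses on something with over 40 N, if the wrist force passes 120 N, or if a joint passes its speed limit or range.

## Working session

There is one attempt and no reset: what is moved stays moved. The work goes in short steps, Python scripts to look and compute and a tool call to move; the robot and the scene stay as the last step left them, time stands still between calls to the robot, and variables do not carry over. Pictures are saved under pics/ and viewed, and the job is handed in when it is done.

Besides the shell and the picture viewer there is one more tool, called as a command line: name --argument value ..., lists and objects as JSON in quotes. drive_tool: Moves the arm, as the interface text tells. Its arguments: {"type":"object","properties":{"motion":{"type":"array","items":{"type":"array"}},"claw":{"type":"number"},"force":{"type":"number"}},"required":["motion"]}

```bash
mkdir -p pics; ls
python3 - <<'E'
from workcell import env
import cv2
print(env.state(), env.tcp_to_grasp)
for n in ["scene","side","wrist"]:
    p=env.camera_params(n); print(n,p)
    cv2.imwrite(f"pics/a_{n}.png",env.grab_frame(n)[:,:,::-1])
E
```

```text
pics
{'time_s': 0.0, 'qpos': array([ 6.54307416e+01,  1.83514415e+01,  8.97063625e+01, -1.56518120e-03,
        7.20448213e+01, -1.14767544e+00]), 'qvel': array([-0.03455073,  0.1675607 ,  0.05927797,  0.01062244, -0.03601905,
       -0.00371343]), 'effort': array([-5.04499003e-04, -4.12461448e+01, -2.31975245e+01,  7.26769120e-02,
        4.57814906e-02, -1.61901494e-04]), 'ee_pos': array([228.34521605, 527.09197824, 179.7226442 ]), 'ee_rot': array([-1.79999432e+02,  1.02634491e-01,  6.65789014e+01]), 'force': array([ 1.08949016, -0.30583005, -0.39002854]), 'torque': array([ 0.03911306, -0.04375036,  0.02519875]), 'gripper_width': 91.28044980880227} 18.8
scene {'fov_y': 56.60086518388575, 'cx': 258.36782871023763, 'cy': 196.01984279429252, 'pose': array([[-4.37202359e-01,  6.47118207e-01, -6.24573553e-01,
         1.18148535e+03],
       [ 8.99235965e-01,  3.02856077e-01, -3.15678438e-01,
         2.90927597e+02],
       [-1.51253690e-02, -6.99654359e-01, -7.14321357e-01,
         7.62087574e+02],
       [ 0.00000000e+00,  0.00000000e+00,  0.00000000e+00,
         1.00000000e+00]])}
[... 173 characters left out ...]
e+02],
       [-1.61378702e-01, -6.56399664e-01,  7.36950742e-01,
        -6.89463848e+02],
       [-1.32100968e-02, -7.45234928e-01, -6.66671130e-01,
         7.58169466e+02],
       [ 0.00000000e+00,  0.00000000e+00,  0.00000000e+00,
         1.00000000e+00]])}
wrist {'fov_y': 65.35643373357239, 'cx': 257.45448702221927, 'cy': 187.81746987690138, 'pose': array([[ 3.98955345e-01,  8.86560669e-01,  2.34189694e-01,
         1.61616076e+02],
       [ 9.16968957e-01, -3.85278069e-01, -1.03579641e-01,
         5.56574305e+02],
       [-1.60148300e-03,  2.56068331e-01, -9.66657357e-01,
         3.84887037e+02],
       [ 0.00000000e+00,  0.00000000e+00,  0.00000000e+00,
         1.00000000e+00]])}
```

View pics/a_scene.png

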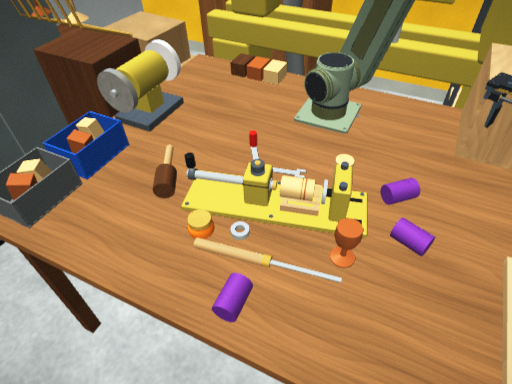

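View pics/a_side.png

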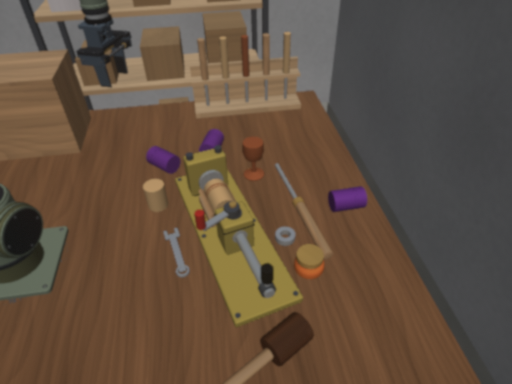

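View pics/a_wrist.png

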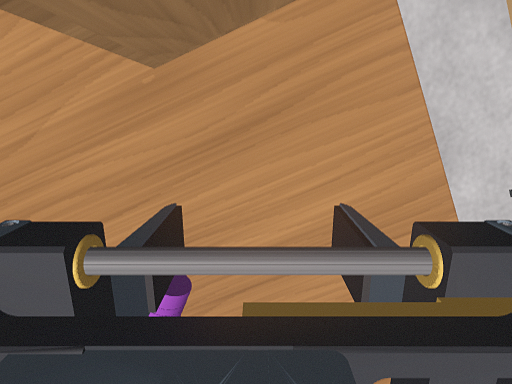

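The scene view shows the jig with black handle at about (190,160), red knob (253,138), blank (300,188) and end block (343,190). In the side view the handle is at (267,272), red knob (200,219) and clamp top (233,210). I'll enlarge both for measuring.

Run:
```python
import cv2
a=cv2.imread("pics/a_scene.png")[110:240,170:380]; cv2.imwrite("pics/b_scene.png",cv2.resize(a,None,fx=3.8,fy=3.8,interpolation=cv2.INTER_CUBIC))
a=cv2.imread("pics/a_side.png")[140:325,140:340]; cv2.imwrite("pics/b_side.png",cv2.resize(a,None,fx=3.2,fy=3.2,interpolation=cv2.INTER_CUBIC))
```

```text
(no output)
```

View pics/b_scene.png

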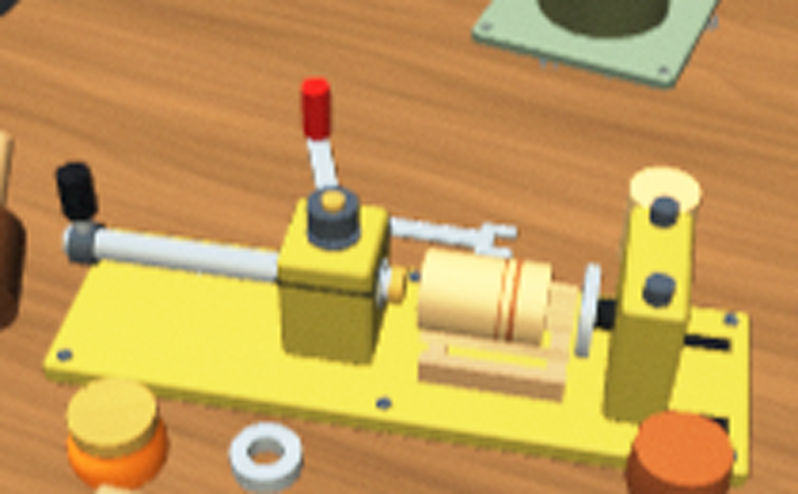

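View pics/b_side.png

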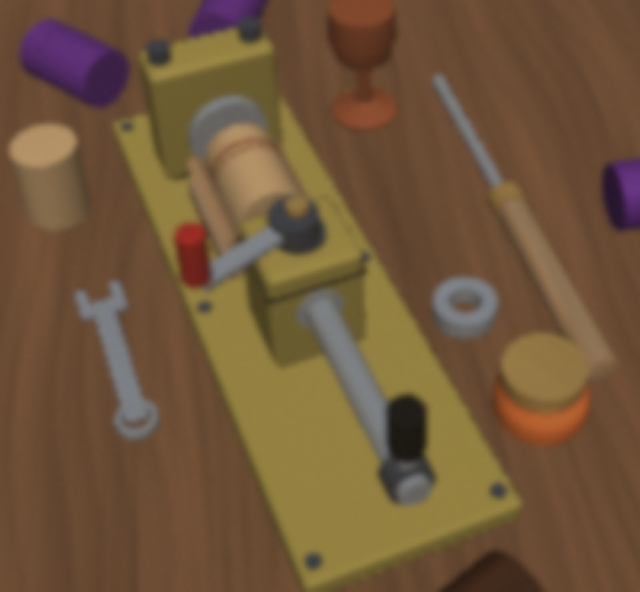

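```bash
cat > h.py <<'E'
import numpy as np
from workcell import env
from scipy.optimize import least_squares
def cam(n):
    p=env.camera_params(n); f=192/np.tan(np.radians(p["fov_y"])/2); return f,p["cx"],p["cy"],np.array(p["pose"])
def proj(c,X,k=0):
    f,cx,cy,P=c; q=(np.atleast_2d(X)-P[:3,3])@P[:3,:3]; q=q[:,:2]/q[:,2:]
    q=q*(1+k*(q**2).sum(1,keepdims=True)); return q*f+[cx,cy]
def j2w(j,X):
    c,s=np.cos(j[2]),np.sin(j[2]); X=np.atleast_2d(X).astype(float)
    return np.c_[j[0]+c*X[:,0]-s*X[:,1], j[1]+s*X[:,0]+c*X[:,1], X[:,2]]
E
cat > fit.py <<'E'
from h import *
S=[((80,-260,20),(47,365)),((80,260,20),(745,470)),((-80,260,20),(748,315)),((-80,-260,20),(105,262)),((-84.5,-80.9,165),(316,110))]
D=[((-80,-260,20),(308,578)),((80,-260,20),(520,500)),((-80,260,20),(115,122)),((-84.5,-80.9,165),(192,256))]
hS,hD=(76,192),(406,428)
cs,cd=cam("scene"),cam("side")
us=lambda p:(np.array(p)+.5)/3.8-.5+[170,110]
ud=lambda p:(np.array(p)+.5)/3.2-.5+[140,140]
def res(v,full=False):
    j=v[:3]; h=(0,-250+v[3],125)
    a=proj(cs,j2w(j,[s[0] for s in S]+[h]),v[4])-us([s[1] for s in S]+[hS])
    b=proj(cd,j2w(j,[s[0] for s in D]+[h]),v[5])-ud([s[1] for s in D]+[hD])
    return np.r_[a,b] if full else np.r_[a,b].ravel()
for free in (0,1):
    f=lambda v:res(np.r_[v[:4],(v[4:6] if free else [0,0])])
    r=least_squares(f,[550,0,.2,5,0,0]); v=r.x
    print(v.round(3)); print(res(np.r_[v[:4],(v[4:6] if free else [0,0])],True).round(1).tolist())
E
python3 fit.py
```

```text
[5.23244e+02 1.20830e+01 2.46000e-01 6.57700e+00 0.00000e+00 0.00000e+00]
[[-1.9, 0.7], [1.9, 1.0], [0.9, -0.6], [0.9, -8.8], [-0.1, -0.9], [-0.1, 0.7], [-0.1, 2.1], [2.0, -0.4], [-1.3, -0.6], [0.8, -2.1], [1.2, -0.7]]
[ 5.22909e+02  1.18910e+01  2.45000e-01  5.32700e+00 -1.74000e-01
 -1.29000e-01]
[[-1.2, 0.4], [-0.2, 0.2], [-0.9, -0.5], [1.3, -8.8], [-0.0, -0.7], [0.1, 0.8], [-0.0, 0.4], [1.4, -1.3], [-0.8, -0.5], [0.8, -2.1], [1.2, -0.5]]
```

```bash
sed -i 's/((-80,-260,20),(105,262)),//' fit.py
cat >> fit.py <<'E'
    import cv2
    j=v[:3]
    print("knob",j2w(j,(-84.5,-80.9,165)),"handle",j2w(j,(0,-250+v[3],125)),"pivot",j2w(j,(0,-50,165)))
    if free:
        P=[]
        for x in(-80,80):
            P+=[(x,y,20) for y in np.linspace(-260,260,30)]
        P+=[(x,y,20) for y in(-260,260) for x in np.linspace(-80,80,10)]
        P+=[(x,y,118) for x in(-37.5,37.5) for y in(-85,-15)]+[(x,20+0*x,40) for x in (-30,30)]
        P+=[(0,-50,165),(-84.5,-80.9,165),(0,-250+v[3],125),(0,-250+v[3],145)]
        P+=[(13*np.cos(t),13*np.sin(t)-250+v[3],145) for t in np.linspace(0,6,9)]+[(-84.5+11*np.cos(t),11*np.sin(t)-80.9,183) for t in np.linspace(0,6,9)]
        for n,c,k,(y0,y1,x0,x1),s in(("scene",cs,v[4],(110,240,170,380),3.8),("side",cd,v[5],(140,325,140,340),3.2)):
            a=cv2.resize(cv2.imread(f"pics/a_{n}.png")[y0:y1,x0:x1],None,fx=s,fy=s,interpolation=cv2.INTER_CUBIC)
            for p in proj(c,j2w(j,P),k): q=(p-[x0,y0]+.5)*s-.5; cv2.circle(a,tuple(int(t) for t in q),2,(255,0,255),-1)
            cv2.imwrite(f"pics/c_{n}.png",a)
E
python3 fit.py
```

```text
[5.22471e+02 1.15580e+01 2.41000e-01 6.45600e+00 0.00000e+00 0.00000e+00]
[[-1.8, 0.1], [1.6, 1.1], [0.9, -0.5], [0.1, -1.2], [-0.0, 0.2], [-1.1, 2.5], [1.3, 0.2], [-1.2, -0.7], [0.2, -1.9], [0.3, -0.2]]
knob [[459.70063694 -87.15851349 165.        ]] handle [[ 580.54726056 -224.96019777  125.        ]] pivot [[534.39450477 -36.99990397 165.        ]]
[ 5.21915e+02  1.05310e+01  2.40000e-01  5.73300e+00 -1.30000e-01
 -1.91000e-01]
[[-1.5, -0.3], [-0.2, 0.4], [-0.6, -0.6], [-0.1, -1.2], [-0.0, 0.1], [-0.9, 0.2], [0.4, -0.9], [-0.5, -0.3], [0.3, -1.7], [0.1, -0.0]]
knob [[459.03039115 -88.11288232 165.        ]] handle [[ 579.88962062 -226.75648735  125.        ]] pivot [[533.78207451 -38.04047639 165.        ]]
```

```bash
python3 -c "
import cv2,numpy as np
a=cv2.imread('pics/c_scene.png');b=cv2.imread('pics/c_side.png')
cv2.imwrite('pics/d_side.png',b)"
```

```text
(no output)
```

View pics/c_scene.png

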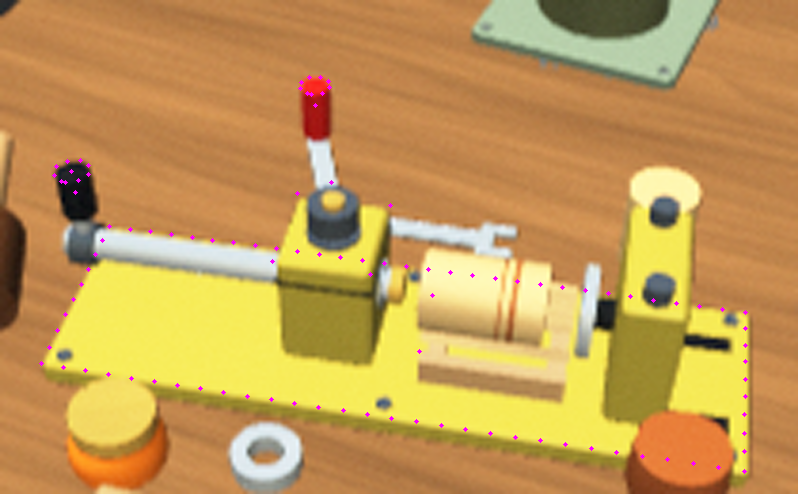

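View pics/c_side.png

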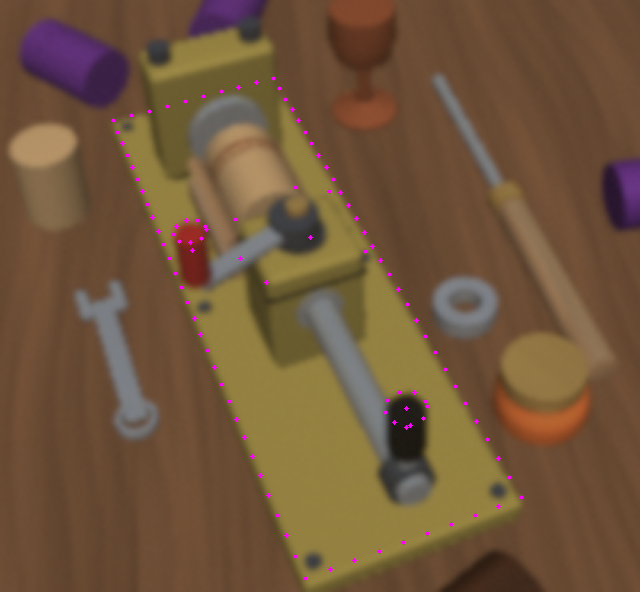

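The overlay fits to about 1–2 px. Next I measure the face plate and blank along jig y with circle overlays, check the mallet, and take close crops of the grips.

```bash
cat > ov.py <<'E'
from h import *
import cv2
j=np.array([521.9,10.5,.240]);K={"scene":-.13,"side":-.19}
def crop(n,box,s,out,circ,img=None):
    y0,y1,x0,x1=box
    a=cv2.resize(cv2.imread(img or f"pics/a_{n}.png")[y0:y1,x0:x1],None,fx=s,fy=s,interpolation=cv2.INTER_CUBIC)
    for (Y,r,col) in circ:
        t=np.linspace(0,2*np.pi,60); P=np.c_[r*np.cos(t),Y+0*t,75+r*np.sin(t)]
        q=(proj(cam(n),j2w(j,P),K[n])-[x0,y0]+.5)*s-.5
        cv2.polylines(a,[q.astype(int)],True,col,1)
    cv2.imwrite(out,a)
if __name__=="__main__":
    C=[(140,34,(255,0,0)),(150,34,(0,0,255)),(160,34,(255,0,255)),(25,30,(0,0,0)),(35,30,(0,160,0))]
    crop("scene",(150,230,260,360),7,"pics/e_scene.png",C)
    crop("side",(140,225,170,260),7,"pics/e_side.png",C)
E
python3 ov.py
```

```text
(no output)
```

View pics/e_scene.png

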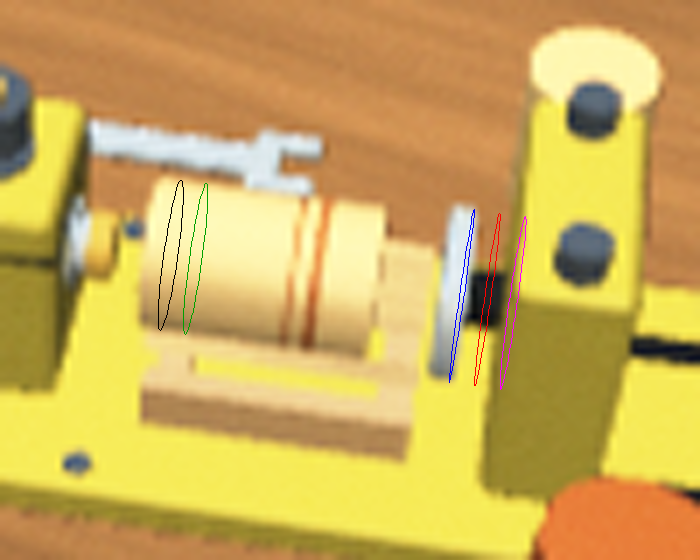

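View pics/e_side.png

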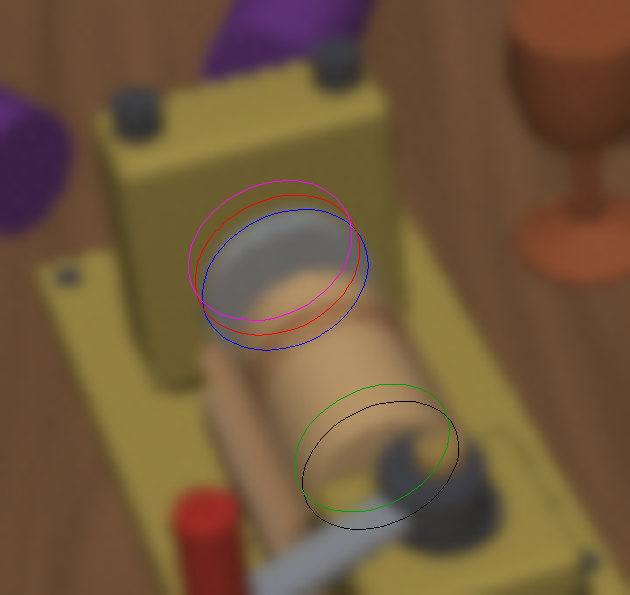

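Candidates (scene px):
- Black grip: the upright one at (190,160). Not the grey cam nut (258,168), and not the dark spindle behind the plate (330,190).
- Red knob: (253,138). Not the goblet (348,235) or the tray blocks.
- Blank: the ringed maple one at (300,188). Not the purple cylinders at (400,190), (412,236) and (233,297), nor the spare blank at (345,163).

The close crops confirm these. The face plate front is at about y=132, so home should be near travel 47.

Next is moving high to a point behind the handle, with the fingers shutting on the way.

drive_tool --motion '[[[0,0,0.027],[0,0,0]],[[0,0,0.027],[0,0,0]],[[0,0,0.027],[0,0,0]],[[0.0165,-0.0363,0],[0,0,-0.0922]],[[0.0165,-0.0363,0],[0,0,-0.0922]],[[0.0165,-0.0363,0],[0,0,-0.0922]],[[0.0165,-0.0363,0],[0,0,-0.0922]],[[0.0165,-0.0363,0],[0,0,-0.0922]],[[0.0165,-0.0363,0],[0,0,-0.0922]],[[0.0165,-0.0363,0],[0,0,-0.0922]]]' --claw 0 --force 20

```text
time_s: 0.98
ee_pos: [344.2, 271.6, 261.5]
ee_rot: [180.0, -0.0, 29.4]
force: [0.9, 0.7, -0.2]
gripper_width: 27.7
```

drive_tool --motion '[[[0.0165,-0.0363,0],[0,0,-0.0922]],[[0.0165,-0.0363,0],[0,0,-0.0922]],[[0.0165,-0.0363,0],[0,0,-0.0922]],[[0.0165,-0.0363,0],[0,0,0]],[[0.0165,-0.0363,0],[0,0,0]],[[0.0165,-0.0363,0],[0,0,0]],[[0.0165,-0.0363,0],[0,0,0]],[[0.0165,-0.0363,0],[0,0,0]],[[0.0165,-0.0363,0],[0,0,0]],[[0.0165,-0.0363,0],[0,0,0]]]'

```text
time_s: 1.82
ee_pos: [509.3, -91.5, 261.4]
ee_rot: [-180.0, 0.0, 13.7]
force: [1.0, -0.0, -0.0]
gripper_width: 0.3
```

drive_tool --motion '[[[0.0165,-0.0363,0],[0,0,0]],[[0.0165,-0.0363,0],[0,0,0]],[[0.0165,-0.0363,0],[0,0,0]],[[0.0165,-0.0363,0],[0,0,0]],[[0.0165,-0.0363,0],[0,0,0]],[[0,0,-0.03],[0,0,0]],[[0,0,-0.03],[0,0,0]],[[0,0,0],[0,0,0]],[[0,0,0],[0,0,0]],[[0,0,0],[0,0,0]]]'

```text
time_s: 2.65
ee_pos: [592.3, -271.0, 203.1]
ee_rot: [179.9, -0.1, 13.8]
force: [0.1, -0.1, 0.9]
gripper_width: 0.8
```

Run:
```python
from workcell import env
import cv2,numpy as np
w=env.grab_frame("wrist")[:,:,::-1]; s=env.grab_frame("side")[:,:,::-1]
cv2.imwrite("pics/f_wrist.png",w)
cv2.imwrite("pics/f_side.png",cv2.resize(s[180:330,180:380],None,fx=3.5,fy=3.5,interpolation=cv2.INTER_CUBIC))
```

```text
(no output)
```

View pics/f_wrist.png

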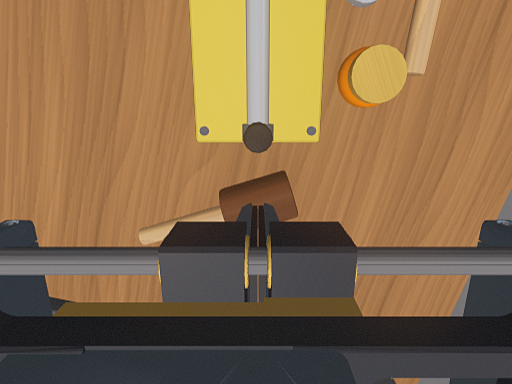

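View pics/f_side.png

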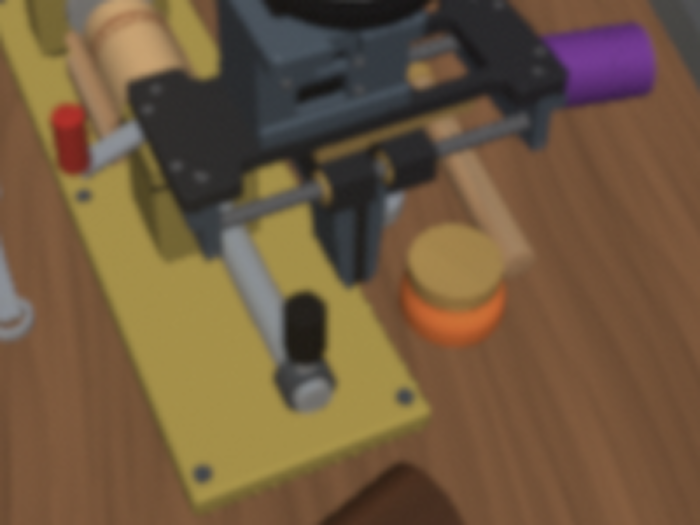

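Run:
```python
from h import *
print(proj(cam("side"),[[592.3,-271,203],[592,-271,112],[580,-227,125]],-.19))
print(proj(cam("wrist"),[[580,-227,145],[592,-271,203]],0))
```

```text
[[277.73045709 265.8946851 ]
 [276.68453285 294.53349758]
 [266.69402711 273.46042339]]
[[255.89377151 140.09001896]
 [257.55920076 211.49075879]]
```

The wrist view shows the grip (258,137) dead ahead of the shut fingers (258,205), and the mallet head lies beneath at 64 mm. I'll descend to about 112 mm.

drive_tool --motion '[[[0,0,-0.025],[0,0,0]],[[0,0,-0.025],[0,0,0]],[[0,0,-0.02],[0,0,0]],[[0,0,-0.02],[0,0,0]],[[0,0,0],[0,0,0]],[[0,0,0],[0,0,0]],[[0,0,0],[0,0,0]],[[0,0,0],[0,0,0]],[[0,0,0],[0,0,0]],[[0,0,0],[0,0,0]]]'

```text
time_s: 3.58
ee_pos: [592.2, -271.2, 112.9]
ee_rot: [179.9, -0.1, 13.8]
force: [0.4, 0.3, -0.1]
gripper_width: 0.4
```

Run:
```python
from workcell import env
import cv2,numpy as np
print(env.state()["ee_pos"],env.state()["force"])
w=env.grab_frame("wrist")[:,:,::-1]; s=env.grab_frame("side")[:,:,::-1]
w=cv2.resize(w[60:300,130:386],(400,375),interpolation=cv2.INTER_CUBIC)
s=cv2.resize(s[200:330,210:348],(398,375),interpolation=cv2.INTER_CUBIC)
cv2.imwrite("pics/g.png",np.hstack([w,s]))
```

```text
[ 592.19291597 -271.24782832  112.911559  ] [ 0.36921656  0.31982075 -0.05769753]
```

View pics/g.png

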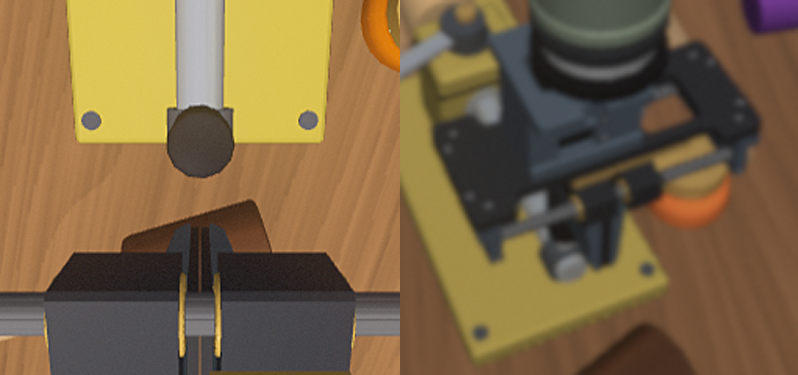

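drive_tool --motion '[[[-0.0024,0.0097,0],[0,0,0]],[[-0.0007,0.0029,0],[0,0,0]],[[-0.0005,0.0019,0],[0,0,0]],[[-0.0005,0.0019,0],[0,0,0]],[[-0.0005,0.0019,0],[0,0,0]],[[-0.0005,0.0019,0],[0,0,0]],[[-0.0005,0.0019,0],[0,0,0]],[[-0.0005,0.0019,0],[0,0,0]],[[-0.0005,0.0019,0],[0,0,0]],[[-0.0005,0.0019,0],[0,0,0]]]'

```text
time_s: 4.52
ee_pos: [584.7, -243.4, 111.9]
ee_rot: [180.0, -0.0, 13.7]
force: [0.2, -1.4, 1.4]
gripper_width: 0.4
```

```bash
cat > st.py <<'E'
from ov import *
from h import *
s=env.state(); d=s["ee_pos"][:2]-j[:2]; c,t=np.cos(j[2]),np.sin(j[2])
f=s["force"]; print("t",s["time_s"],"jig x,y",(c*d[0]+t*d[1]).round(2),(-t*d[0]+c*d[1]).round(2),"z",s["ee_pos"][2].round(1),"F jig",(c*f[0]+t*f[1]).round(2),(-t*f[0]+c*f[1]).round(2),f[2].round(2))
E
python3 st.py
```

```text
t 4.5167 jig x,y 0.68 -261.52 z 111.9 F jig -0.12 -1.43 1.43
```

```bash
cat > look.py <<'E'
import sys
from workcell import env
import cv2,numpy as np
w=env.grab_frame("wrist")[:,:,::-1]; s=env.grab_frame("scene")[:,:,::-1]
w=cv2.resize(w[60:300,130:386],(400,375),interpolation=cv2.INTER_CUBIC)
s=cv2.resize(s[110:235,165:298],(399,375),interpolation=cv2.INTER_CUBIC)
cv2.imwrite(sys.argv[1],np.hstack([w,s]))
E
python3 look.py pics/i.png
```

```text
(no output)
```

View pics/i.png

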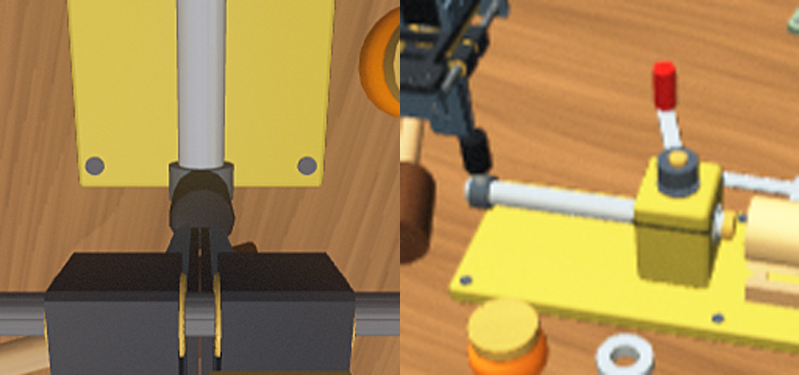

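drive_tool --motion '[[[-0.0005,0.0019,0],[0,0,0]],[[-0.0005,0.0019,0],[0,0,0]],[[-0.0005,0.0019,0],[0,0,0]],[[-0.0005,0.0019,0],[0,0,0]],[[-0.0005,0.0019,0],[0,0,0]],[[-0.0005,0.0019,0],[0,0,0]],[[-0.0005,0.0019,0],[0,0,0]],[[-0.0005,0.0019,0],[0,0,0]],[[-0.0005,0.0019,0],[0,0,0]],[[-0.0005,0.0019,0],[0,0,0]]]'

```text
time_s: 5.45
ee_pos: [579.7, -224.3, 111.9]
ee_rot: [180.0, -0.0, 13.8]
force: [1.9, -3.4, 4.9]
gripper_width: 0.5
```

```bash
python3 st.py; python3 look.py pics/j.png
```

```text
t 5.45 jig x,y 0.31 -241.8 z 111.9 F jig 1.06 -3.74 4.95
```

View pics/j.png

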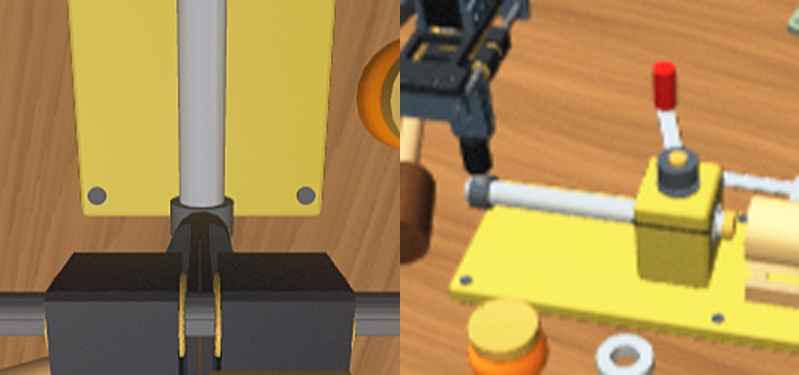

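Run:
```python
from h import *
import cv2
s=env.grab_frame("scene")[:,:,::-1]; d=env.grab_frame("side")[:,:,::-1]
def dr(n,im,k,x0,y0,w,h,sc):
    im=cv2.resize(im[y0:y0+h,x0:x0+w],None,fx=sc,fy=sc,interpolation=cv2.INTER_CUBIC)
    e=env.state()["ee_pos"]
    for z,col in((0,(0,255,0)),(18.8,(255,0,255)),(79,(255,255,0))):
        p=(proj(cam(n),e+[0,0,z],k)[0]-[x0,y0]+.5)*sc; cv2.circle(im,tuple(int(v) for v in p),3,col,-1)
    return im
a=dr("scene",s,-.13,150,90,80,110,5); b=dr("side",d,-.19,220,190,80,110,5)
cv2.imwrite("pics/k.png",np.hstack([a,b]))
print(cam("wrist")[3][:3,3]-env.state()["ee_pos"])
```

```text
[-17.9923464   70.36065617 205.10696003]
```

View pics/k.png

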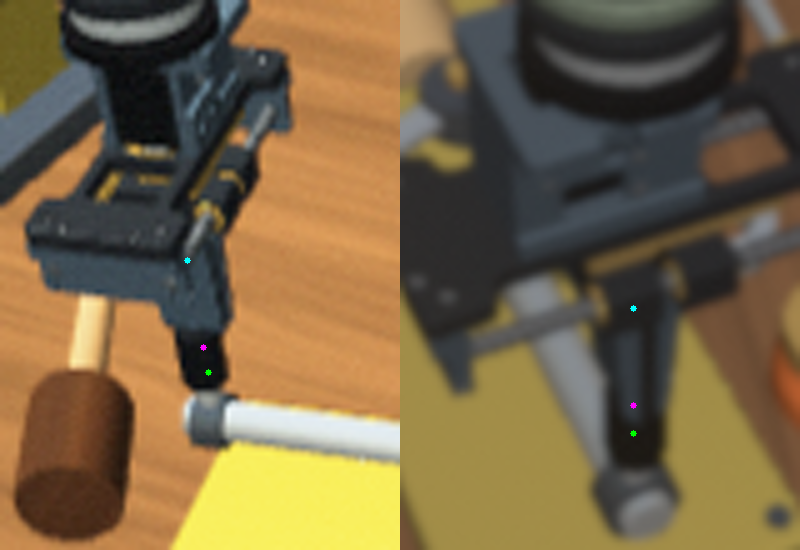

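```bash
python3 - <<'E'
from h import *
e=env.state()["ee_pos"]
for z in (0,10,20,33,45): print(z,proj(cam("wrist"),e+[0,0,z])[0].round(1))
u=np.array([-.2377,.9713,0])
for y in (-16,-10,10,16): print(y,proj(cam("wrist"),e+u*y)[0].round(1), proj(cam("wrist"),e+u*y+[0,0,30])[0].round(1))
E
python3 -c "
import cv2,numpy as np
from workcell import env
cv2.imwrite('pics/l.png',cv2.resize(env.grab_frame('wrist')[150:290,190:330,::-1],None,fx=4.2,fy=4.2,interpolation=cv2.INTER_CUBIC))"
```

```text
0 [258.5 212.3]
10 [258.5 217.1]
20 [258.6 222.4]
33 [258.7 230.2]
45 [258.8 238.3]
-16 [258.5 232.8] [258.7 251.5]
-10 [258.5 225.2] [258.7 242.9]
10 [258.5 199.1] [258.7 213.2]
16 [258.5 191. ] [258.7 204. ]
```

View pics/l.png

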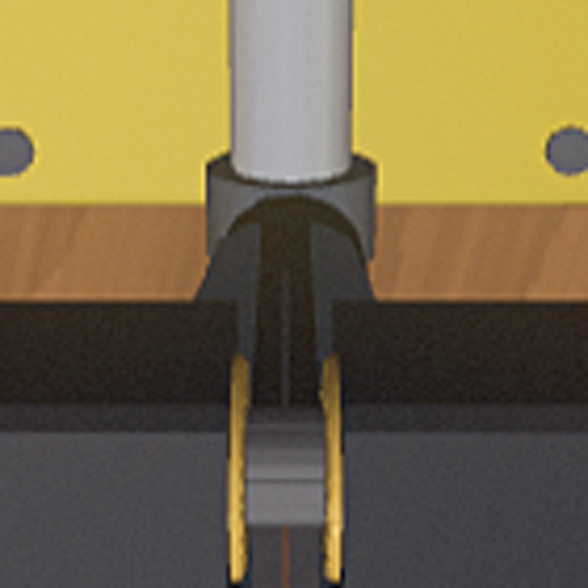

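Something is off. The rod has not moved (the nose is still at the same pixel), yet the TCP is inside the handle's footprint and Fz is +5 N. I'll lift slightly, back off and measure where the fingertips really are.

drive_tool --motion '[[[0,0,0.003],[0,0,0]],[[0.0024,-0.0097,0],[0,0,0]],[[0.0048,-0.0194,0],[0,0,0]],[[0.0048,-0.0194,0],[0,0,0]],[[0,0,0],[0,0,0]],[[0,0,0],[0,0,0]],[[0,0,0],[0,0,0]],[[0,0,0],[0,0,0]],[[0,0,0],[0,0,0]],[[0,0,0],[0,0,0]]]'

```text
time_s: 6.53
ee_pos: [591.3, -271.9, 114.6]
ee_rot: [-180.0, 0.0, 13.8]
force: [-1.2, -0.8, 0.3]
gripper_width: 0.5
```

```bash
python3 st.py
cat > mark.py <<'E'
from h import *
import cv2,sys
s=env.grab_frame("scene")[:,:,::-1]; d=env.grab_frame("side")[:,:,::-1]
cv2.imwrite("pics/raw_scene.png",s)
def dr(n,im,k,x0,y0,w,h,sc):
    im=cv2.resize(im[y0:y0+h,x0:x0+w],None,fx=sc,fy=sc,interpolation=cv2.INTER_CUBIC)
    e=env.state()["ee_pos"]; u=np.array([-.2377,.9713,0])
    for z,col in((0,(0,255,0)),(18.8,(255,0,255)),(33,(0,0,255)),(79,(255,255,0))):
      for y in (-16,0,16):
        p=(proj(cam(n),e+[0,0,z]+u*y,k)[0]-[x0,y0]+.5)*sc; cv2.circle(im,tuple(int(v) for v in p),2,col,-1)
    return im
a=dr("scene",s,-.13,140,90,80,110,5); b=dr("side",d,-.19,235,210,80,110,5)
cv2.imwrite(sys.argv[1],np.hstack([a,b]))
E
python3 mark.py pics/m.png
```

```text
t 6.5333 jig x,y 0.31 -290.83 z 114.6 F jig -1.33 -0.51 0.26
```

View pics/m.png

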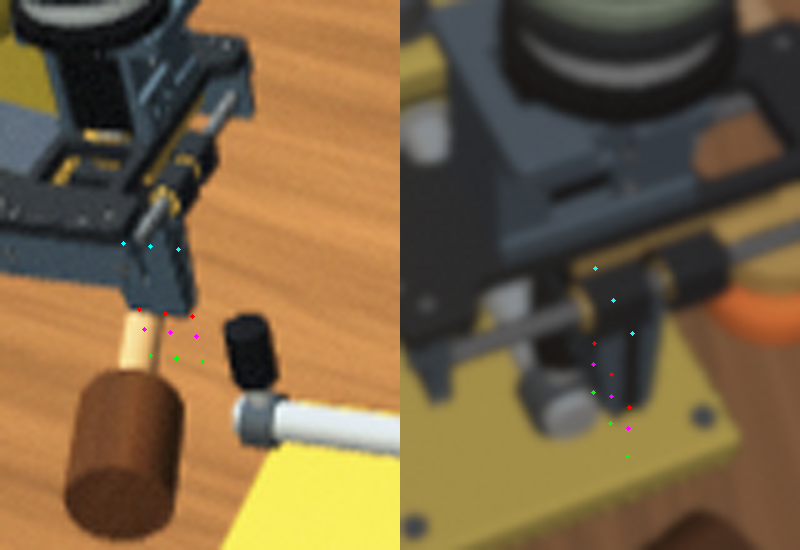

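The fingertips really end about 32 mm above the reported TCP: they meet the red dots (TCP+33) in both views, and the contact at handle-top height agrees. I'll correct for this. TCP z 83 puts the tips at about 115.

drive_tool --motion '[[[0,0,-0.016],[0,0,0]],[[0,0,-0.016],[0,0,0]],[[0,0,0],[0,0,0]],[[-0.0012,0.0049,0],[0,0,0]],[[-0.0012,0.0049,0],[0,0,0]],[[-0.0005,0.0019,0],[0,0,0]],[[-0.0005,0.0019,0],[0,0,0]],[[-0.0005,0.0019,0],[0,0,0]],[[-0.0005,0.0019,0],[0,0,0]],[[-0.0005,0.0019,0],[0,0,0]]]'

```text
time_s: 7.47
ee_pos: [587.2, -254.6, 83.2]
ee_rot: [179.8, -0.1, 13.8]
force: [-0.3, -5.1, -0.3]
gripper_width: 0.4
```

```bash
python3 st.py;python3 mark.py pics/n.png
```

```text
t 7.4667 jig x,y 0.43 -273.07 z 83.2 F jig -1.51 -4.85 -0.34
```

View pics/n.png

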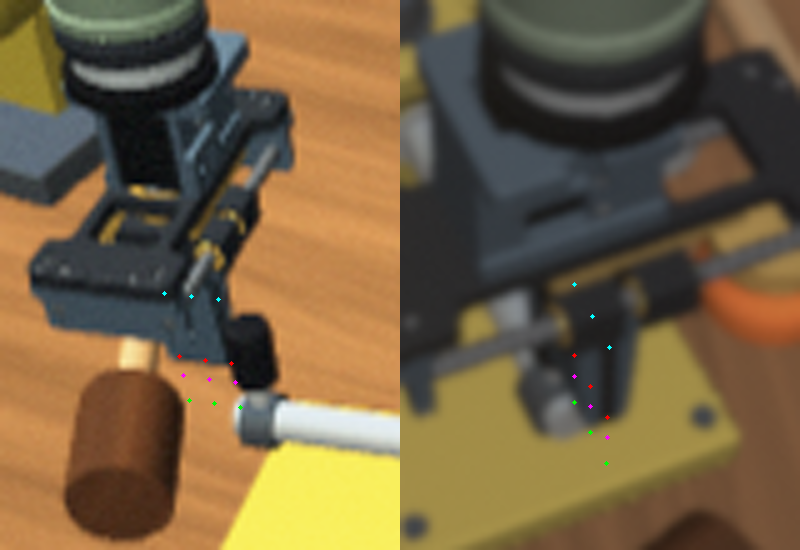

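Contact at the handle is as predicted (TCP jig y −273, drag about 5 N). I'll push to just short of home.

drive_tool --motion '[[[-0.0007,0.0029,0],[0,0,0]],[[-0.0007,0.0029,0],[0,0,0]],[[-0.0007,0.0029,0],[0,0,0]],[[-0.0007,0.0029,0],[0,0,0]],[[-0.0007,0.0029,0],[0,0,0]],[[-0.0007,0.0029,0],[0,0,0]],[[-0.0007,0.0029,0],[0,0,0]],[[-0.0005,0.0019,0],[0,0,0]],[[-0.0002,0.001,0],[0,0,0]],[[0,0,0],[0,0,0]]]'

```text
time_s: 8.4
ee_pos: [581.7, -232.4, 83.2]
ee_rot: [179.7, -0.1, 13.8]
force: [1.3, -6.7, 0.6]
gripper_width: 0.5
```

```bash
python3 st.py;python3 mark.py pics/o.png
python3 - <<'E'
import sys; sys.path.insert(0,'.')
from ov import *
crop("scene",(130,230,240,360),6,"pics/o2.png",[(132,34,(255,0,0))],"pics/raw_scene.png")
E
```

```text
t 8.4 jig x,y 0.4 -250.12 z 83.2 F jig -0.3 -6.84 0.57
```

View pics/o2.png

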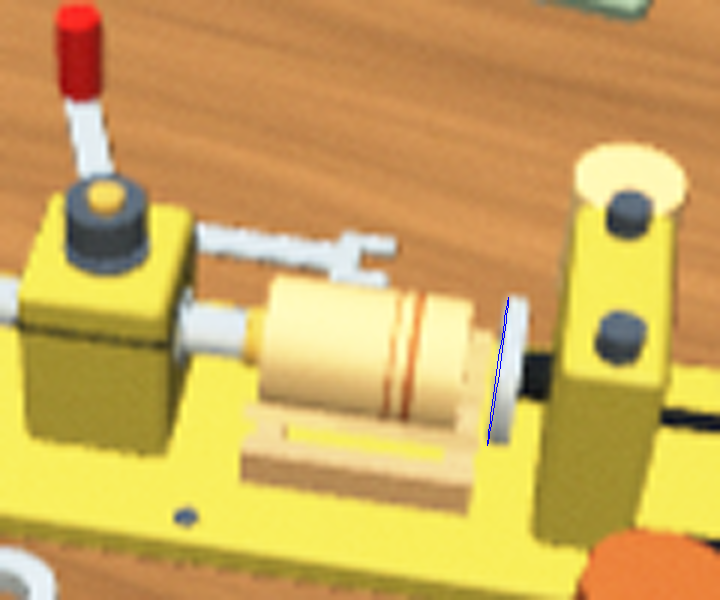

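The nose is on the blank (255,330) and about 15 mm of gap is left before the plate (490–508). The arm yields about 0.45 mm/N, so 2 mm command steps are gentle. First 10 mm, then creep.

drive_tool --motion '[[[-0.0005,0.0019,0],[0,0,0]],[[-0.0005,0.0019,0],[0,0,0]],[[-0.0005,0.0019,0],[0,0,0]],[[-0.0003,0.0015,0],[0,0,0]],[[-0.0003,0.0012,0],[0,0,0]],[[-0.0002,0.001,0],[0,0,0]],[[-0.0001,0.0005,0],[0,0,0]],[[-0.0001,0.0003,0],[0,0,0]],[[0,0,0],[0,0,0]],[[0,0,0],[0,0,0]]]'

```text
time_s: 9.33
ee_pos: [579.3, -222.4, 83.2]
ee_rot: [179.7, -0.1, 13.8]
force: [-0.1, -8.9, 0.9]
gripper_width: 0.7
```

```bash
python3 st.py
```

```text
t 9.3333 jig x,y 0.41 -239.9 z 83.2 F jig -2.21 -8.61 0.93
```

drive_tool --motion '[[[-0.0001,0.0003,0],[0,0,0]],[[-0.0001,0.0003,0],[0,0,0]],[[-0.0001,0.0003,0],[0,0,0]],[[-0.0001,0.0003,0],[0,0,0]],[[0,0.0003,0],[0,0,0]],[[-0.0001,0.0003,0],[0,0,0]],[[0,0.0002,0],[0,0,0]],[[0,0,0],[0,0,0]],[[0,0,0],[0,0,0]],[[0,0,0],[0,0,0]]]'

```text
time_s: 10.17
ee_pos: [578.8, -220.5, 83.2]
ee_rot: [179.7, -0.1, 13.8]
force: [1.0, -7.7, -0.0]
gripper_width: 0.3
```

```bash
python3 st.py
```

```text
t 10.1667 jig x,y 0.37 -237.91 z 83.2 F jig -0.89 -7.73 -0.05
```

drive_tool --motion '[[[-0.0001,0.0003,0],[0,0,0]],[[-0.0001,0.0003,0],[0,0,0]],[[-0.0001,0.0003,0],[0,0,0]],[[-0.0001,0.0003,0],[0,0,0]],[[0,0.0003,0],[0,0,0]],[[-0.0001,0.0003,0],[0,0,0]],[[0,0.0002,0],[0,0,0]],[[0,0,0],[0,0,0]],[[0,0,0],[0,0,0]],[[0,0,0],[0,0,0]]]'

```text
time_s: 11.0
ee_pos: [578.3, -218.5, 83.2]
ee_rot: [179.7, -0.1, 13.8]
force: [0.7, -6.9, 1.2]
gripper_width: 0.4
```

```bash
python3 st.py
```

```text
t 11.0 jig x,y 0.38 -235.84 z 83.2 F jig -0.94 -6.82 1.23
```

drive_tool --motion '[[[-0.0001,0.0003,0],[0,0,0]],[[-0.0001,0.0003,0],[0,0,0]],[[-0.0001,0.0003,0],[0,0,0]],[[-0.0001,0.0003,0],[0,0,0]],[[0,0.0003,0],[0,0,0]],[[-0.0001,0.0003,0],[0,0,0]],[[0,0.0002,0],[0,0,0]],[[0,0,0],[0,0,0]],[[0,0,0],[0,0,0]],[[0,0,0],[0,0,0]]]'

```text
time_s: 11.83
ee_pos: [578.2, -217.6, 83.3]
ee_rot: [179.6, -0.1, 13.8]
force: [1.4, -11.0, 0.3]
gripper_width: 0.9
```

```bash
python3 st.py; python3 mark.py pics/p.png; python3 -c "
import cv2;a=cv2.imread('pics/raw_scene.png')[150:230,270:350];cv2.imwrite('pics/p2.png',cv2.resize(a,None,fx=7,fy=7,interpolation=cv2.INTER_CUBIC))"
```

```text
t 11.8333 jig x,y 0.42 -234.96 z 83.3 F jig -1.24 -11.03 0.34
```

View pics/p2.png

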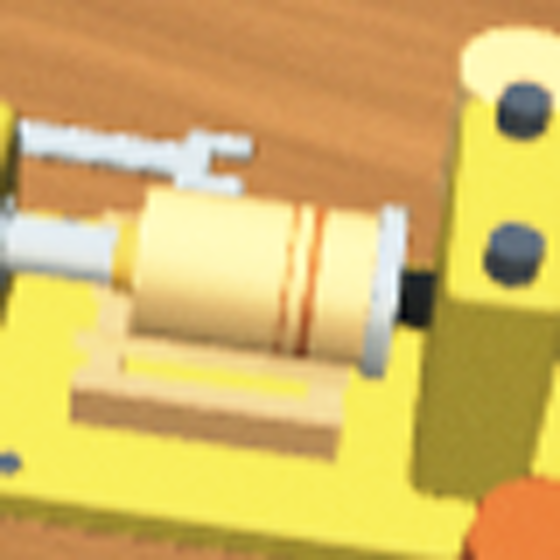

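The blank is home: the last 2 mm command moved the tool only 0.9 mm and the force rose from about 7 to 11 N, so the nip is about 4 N. The crop shows the blank on the plate at (380,290). I'll press about 2.5 N more, well under the limit.

drive_tool --motion '[[[-0.0001,0.0003,0],[0,0,0]],[[-0.0001,0.0003,0],[0,0,0]],[[0,0.0003,0],[0,0,0]],[[-0.0001,0.0003,0],[0,0,0]],[[0,0,0],[0,0,0]],[[0,0,0],[0,0,0]],[[0,0,0],[0,0,0]],[[0,0,0],[0,0,0]],[[0,0,0],[0,0,0]],[[0,0,0],[0,0,0]]]'

```text
time_s: 12.77
ee_pos: [578.1, -217.4, 83.3]
ee_rot: [179.5, -0.1, 13.8]
force: [1.5, -12.3, -0.9]
gripper_width: 0.7
```

```bash
python3 st.py;  python3 - <<'E'
import sys; sys.path.insert(0,'.')
from h import *
F=[];Y=[]
for i in range(5):
    env.grab_frame("scene"); s=env.state(); F.append(s["force"]@[-.2377,.9713,0]); Y.append((s["ee_pos"]-[521.9,10.5,0])@[-.2377,.9713,0])
print(np.round(F,1),np.mean(F),np.mean(Y))
E
```

```text
t 12.7667 jig x,y 0.42 -234.72 z 83.3 F jig -1.45 -12.33 -0.91
[-11.7 -12.5 -11.9 -12.4 -13.4] -12.39735688486461 -234.72000688904942
```

drive_tool --motion '[[[-0.0001,0.0003,0],[0,0,0]],[[-0.0001,0.0004,0],[0,0,0]],[[0,0,0],[0,0,0]],[[0,0,0],[0,0,0]],[[0,0,0],[0,0,0]],[[0,0,0],[0,0,0]],[[0,0,0],[0,0,0]],[[0,0,0],[0,0,0]],[[0,0,0],[0,0,0]],[[0,0,0],[0,0,0]]]'

```text
time_s: 13.85
ee_pos: [578.1, -217.3, 83.4]
ee_rot: [179.4, -0.1, 13.8]
force: [2.5, -13.8, -0.6]
gripper_width: 0.5
```

```bash
python3 st.py;  python3 - <<'E'
import sys; sys.path.insert(0,'.')
from h import *
F=[]
for i in range(3):
    env.grab_frame("scene"); s=env.state(); F.append(s["force"]@[-.2377,.9713,0])
print(np.round(F,1),np.mean(F))
E
```

```text
t 13.85 jig x,y 0.47 -234.6 z 83.4 F jig -0.83 -13.98 -0.55
[-14.5 -15.1 -13.6] -14.3797909104709
```

The total is about 14.4 N against about 7 N sliding, so the nip is about 7 N. Now I let go gently, back off and rise.

drive_tool --motion '[[[0.0002,-0.001,0],[0,0,0]],[[0.0005,-0.0019,0],[0,0,0]],[[0.0005,-0.0019,0],[0,0,0]],[[0.0007,-0.0029,0],[0,0,0]],[[0.0024,-0.0097,0],[0,0,0]],[[0.0036,-0.0146,0],[0,0,0]],[[0,0,0.03],[0,0,0]],[[0,0,0.035],[0,0,0]],[[0,0,0.035],[0,0,0]],[[0,0,0],[0,0,0]]]'

```text
time_s: 14.83
ee_pos: [588.4, -246.8, 190.4]
ee_rot: [179.5, -0.6, 13.7]
force: [0.9, -0.5, 0.8]
gripper_width: 0.4
```

```bash
python3 st.py; python3 mark.py pics/q.png
python3 - <<'E'
import cv2,numpy as np
a=cv2.imread('pics/raw_scene.png')[110:230,170:360];cv2.imwrite('pics/q2.png',cv2.resize(a,None,fx=4,fy=4,interpolation=cv2.INTER_CUBIC))
E
```

```text
t 14.8333 jig x,y 3.47 -265.71 z 190.4 F jig 0.74 -0.71 0.8
```

View pics/q2.png

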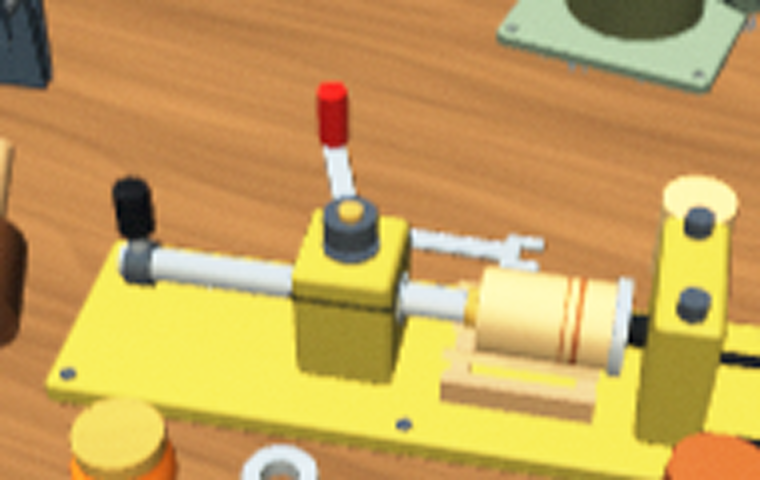

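The blank stays nipped after release. Next: above the knob, turning the jaws to the swing direction.

drive_tool --motion '[[[-0.0086,0.0106,0],[0,0,0.1163]],[[-0.0086,0.0106,0],[0,0,0.1163]],[[-0.0086,0.0106,0],[0,0,0.1163]],[[-0.0086,0.0106,0],[0,0,0.1163]],[[-0.0086,0.0106,0],[0,0,0.1163]],[[-0.0086,0.0106,0],[0,0,0.1163]],[[-0.0086,0.0106,0],[0,0,0.1163]],[[-0.0086,0.0106,0],[0,0,0.1163]],[[-0.0086,0.0106,0],[0,0,0.1163]],[[-0.0086,0.0106,0],[0,0,0.1163]]]' --claw 0.55

```text
time_s: 15.77
ee_pos: [496.9, -137.6, 180.7]
ee_rot: [-179.8, -0.0, 80.7]
force: [0.0, 0.0, -0.1]
gripper_width: 50.3
```

drive_tool --motion '[[[-0.0086,0.0106,0],[0,0,0.1163]],[[-0.0086,0.0106,0],[0,0,0.1163]],[[-0.0086,0.0106,0],[0,0,0.1163]],[[-0.0086,0.0106,0],[0,0,0.1163]],[[-0.0086,0.0106,0],[0,0,0.1163]],[[0,0,0],[0,0,0]],[[0,0,0],[0,0,0]],[[0,0,0],[0,0,0]],[[0,0,0],[0,0,0]],[[0,0,0],[0,0,0]]]'

```text
time_s: 16.6
ee_pos: [455.7, -85.6, 182.3]
ee_rot: [-180.0, -0.0, 113.6]
force: [0.1, 0.2, -0.1]
gripper_width: 50.3
```

```bash
python3 st.py
python3 - <<'E'
from h import *
import cv2
P=cam("wrist"); w=env.grab_frame("wrist")[:,:,::-1].copy()
cv2.imwrite("pics/r_raw.png",w)
print(env.state()["qpos"].round(1))
for z in (183,165):
    for k in (0,-.15):
        p=proj(P,[[459,-88.1,z]],k)[0]; print(z,k,p); cv2.circle(w,tuple(int(v) for v in p),2,(0,255,0) if k else (255,0,0),-1)
for z in (0,33):
    p=proj(P,[env.state()["ee_pos"]+[0,0,z]])[0]; print(p); cv2.circle(w,tuple(int(v) for v in p),2,(255,0,255),-1)
cv2.imwrite("pics/r.png",w)
E
```

```text
t 16.6 jig x,y -87.11 -77.64 z 182.3 F jig 0.19 0.15 -0.12
[ -12.1    8.2  103.1   -0.    68.8 -125.7]
183 0 [251.61987626 215.09443295]
183 -0.15 [251.6274769  215.05889973]
165 0 [252.05014042 207.17934622]
165 -0.15 [252.05379668 207.16624712]
[256.6800573  212.18110078]
[256.55484421 230.0489521 ]
```

View pics/r.png

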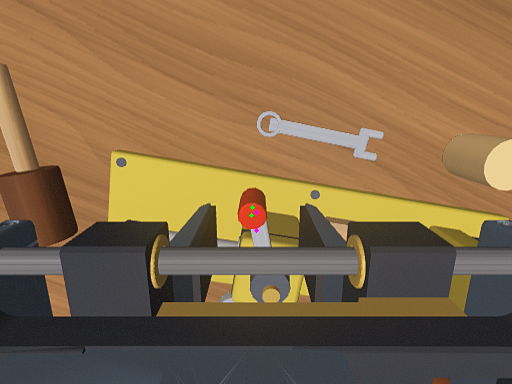

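The wrist view shows the red knob top at (252,217), 2 px from prediction, between the open fingers and with the bar leading down to the nut. I'll correct by a few mm, descend and grip.

drive_tool --motion '[[[0.0043,-0.0019,0],[0,0,0]],[[0,0,-0.022],[0,0,0]],[[0,0,-0.022],[0,0,0]],[[0,0,-0.016],[0,0,0]],[[0,0,-0.006],[0,0,0]],[[0,0,0],[0,0,0]],[[0,0,0],[0,0,0]],[[0,0,0],[0,0,0]],[[0,0,0],[0,0,0]],[[0,0,0],[0,0,0]]]'

```text
time_s: 17.48
ee_pos: [460.4, -87.1, 117.5]
ee_rot: [179.9, 0.1, 113.7]
force: [-0.1, 0.0, 0.5]
gripper_width: 50.0
```

drive_tool --motion '[[[0,0,0],[0,0,0]],[[0,0,0],[0,0,0]],[[0,0,0],[0,0,0]],[[0,0,0],[0,0,0]],[[0,0,0],[0,0,0]],[[0,0,0],[0,0,0]],[[0,0,0],[0,0,0]],[[0,0,0],[0,0,0]],[[0,0,0],[0,0,0]],[[0,0,0],[0,0,0]]]' --claw 0.15 --force 25

```text
time_s: 18.32
ee_pos: [459.7, -87.1, 116.6]
ee_rot: [-180.0, 0.0, 113.7]
force: [-0.6, -1.4, 1.6]
gripper_width: 21.7
```

```bash
python3 st.py
python3 - <<'E'
from h import *
import cv2
w=env.grab_frame("wrist")[:,:,::-1]; s=env.grab_frame("scene")[:,:,::-1]
w=cv2.resize(w[130:310,160:352],(400,375),interpolation=cv2.INTER_CUBIC)
s=cv2.resize(s[80:220,200:350],(400,375),interpolation=cv2.INTER_CUBIC)
cv2.imwrite("pics/s.png",np.hstack([w,s])); print(env.state()["gripper_width"],env.state()["torque"])
E
```

```text
t 18.3167 jig x,y -83.65 -79.96 z 116.6 F jig -0.88 -1.26 1.59
21.464172318215216 [-0.12645403  0.11225844  0.0195087 ]
```

View pics/s.png

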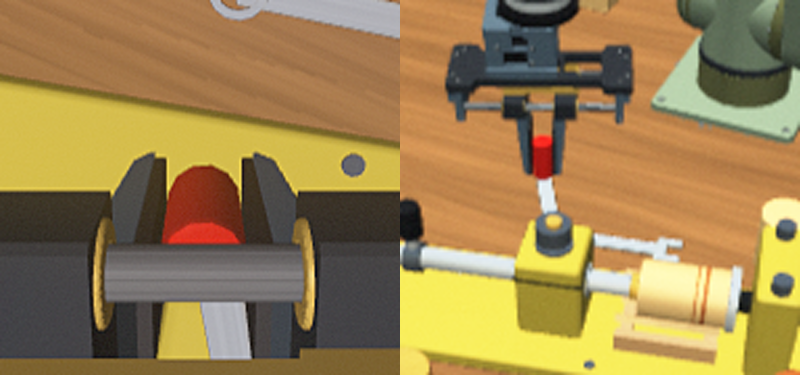

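Run:
```python
import numpy as np
r=89.5;a0=np.radians(213.8)
a=a0-np.arange(21)*.0875
p=np.c_[np.cos(a),np.sin(a)]*r/1000
d=np.diff(np.round(p,4),axis=0).round(4)
print([[[float(x),float(y),0],[0,0,-.0875]] for x,y in d])
print(p[-1]*1000+[534,-37.4])
```

```text
[[[-0.004, 0.0067, 0], [0, 0, -0.0875]], [[-0.0035, 0.007, 0], [0, 0, -0.0875]], [[-0.0028, 0.0073, 0], [0, 0, -0.0875]], [[-0.0022, 0.0075, 0], [0, 0, -0.0875]], [[-0.0016, 0.0077, 0], [0, 0, -0.0875]], [[-0.0008, 0.0078, 0], [0, 0, -0.0875]], [[-0.0002, 0.0078, 0], [0, 0, -0.0875]], [[0.0005, 0.0078, 0], [0, 0, -0.0875]], [[0.0012, 0.0078, 0], [0, 0, -0.0875]], [[0.0019, 0.0076, 0], [0, 0, -0.0875]], [[0.0025, 0.0074, 0], [0, 0, -0.0875]], [[0.0032, 0.0071, 0], [0, 0, -0.0875]], [[0.0038, 0.0069, 0], [0, 0, -0.0875]], [[0.0044, 0.0065, 0], [0, 0, -0.0875]], [[0.0049, 0.0061, 0], [0, 0, -0.0875]], [[0.0054, 0.0056, 0], [0, 0, -0.0875]], [[0.0059, 0.0052, 0], [0, 0, -0.0875]], [[0.0063, 0.0046, 0], [0, 0, -0.0875]], [[0.0067, 0.004, 0], [0, 0, -0.0875]], [[0.0071, 0.0035, 0], [0, 0, -0.0875]]]
[498.26557092  44.65669125]
```

The knob is gripped (21.5 mm wide, as it should be). Swinging the first half of the arc.

drive_tool --motion '[[[-0.004,0.0067,0],[0,0,-0.0875]],[[-0.0035,0.007,0],[0,0,-0.0875]],[[-0.0028,0.0073,0],[0,0,-0.0875]],[[-0.0022,0.0075,0],[0,0,-0.0875]],[[-0.0016,0.0077,0],[0,0,-0.0875]],[[-0.0008,0.0078,0],[0,0,-0.0875]],[[-0.0002,0.0078,0],[0,0,-0.0875]],[[0.0005,0.0078,0],[0,0,-0.0875]],[[0.0012,0.0078,0],[0,0,-0.0875]],[[0.0019,0.0076,0],[0,0,-0.0875]]]'

```text
time_s: 19.25
ee_pos: [448.4, -12.9, 116.7]
ee_rot: [179.9, 0.1, 63.4]
force: [0.9, -5.5, 0.4]
gripper_width: 21.9
```

```bash
cat > lv.py <<'E'
from h import *
s=env.state(); d=s["ee_pos"][:2]-[534,-37.4]; a=np.degrees(np.arctan2(d[1],d[0]))%360
t=np.array([np.sin(np.radians(a)),-np.cos(np.radians(a))]); print("lever",np.radians(213.8-a).round(3),"r",np.hypot(*d).round(1),"Ftan",(t@s["force"][:2]).round(1),"Frad",(d/np.hypot(*d)@s["force"][:2]).round(1),"Fz",s["force"][2].round(1),s["gripper_width"].round(1),s["qpos"].round(0))
E
python3 lv.py
```

```text
Traceback (most recent call last):
  File "lv.py", line 3, in <module>
    t=np.array([np.sin(np.radians(a)),-np.cos(np.radians(a))]); print("lever",np.radians(213.8-a).round(3),"r",np.hypot(*d).round(1),"Ftan",(t@s["force"][:2]).round(1),"Frad",(d/np.hypot(*d)@s["force"][:2]).round(1),"Fz",s["force"][2].round(1),s["gripper_width"].round(1),s["qpos"].round(0))
                                                                                                                                                                                                                                                    ^^^^^^^^^^^^^^^^^^^^^^^^
AttributeError: 'float' object has no attribute 'round'
```

Following well (about 0.88 rad, about 5 N). Second half.

drive_tool --motion '[[[0.0025,0.0074,0],[0,0,-0.0875]],[[0.0032,0.0071,0],[0,0,-0.0875]],[[0.0038,0.0069,0],[0,0,-0.0875]],[[0.0044,0.0065,0],[0,0,-0.0875]],[[0.0049,0.0061,0],[0,0,-0.0875]],[[0.0054,0.0056,0],[0,0,-0.0875]],[[0.0059,0.0052,0],[0,0,-0.0875]],[[0.0063,0.0046,0],[0,0,-0.0875]],[[0.0067,0.004,0],[0,0,-0.0875]],[[0.0071,0.0035,0],[0,0,-0.0875]]]'

```text
time_s: 20.08
ee_pos: [499.2, 44.6, 116.5]
ee_rot: [179.9, -0.0, 13.2]
force: [-15.1, -12.3, 7.0]
gripper_width: 21.9
```

```bash
sed -i 's/s\["gripper_width"\].round(1)/s["gripper_width"]/' lv.py; python3 lv.py
```

```text
lever 1.759 r 89.1 Ftan -18.7 Frad -5.4 Fz 7.0 21.85271535479526 [  4.  15. 105.  -0.  60.  -9.]
```

The lever is at its stop (1.76 rad measured, 19 N against the stop). Open and rise clear.

drive_tool --motion '[[[-0.001,-0.0005,0],[0,0,0]],[[0,0,0],[0,0,0]],[[0,0,0],[0,0,0]],[[0,0,0],[0,0,0]],[[0,0,0],[0,0,0]],[[0,0,0],[0,0,0]],[[0,0,0],[0,0,0]],[[0,0,0],[0,0,0]],[[0,0,0],[0,0,0]],[[0,0,0],[0,0,0]]]' --claw 0.55

```text
time_s: 20.92
ee_pos: [497.4, 44.4, 116.6]
ee_rot: [-180.0, -0.0, 13.4]
force: [-0.2, 0.5, -0.3]
gripper_width: 49.9
```

```bash
python3 lv.py; python3 -c "
import cv2
from workcell import env
cv2.imwrite('pics/t.png',cv2.resize(env.grab_frame('wrist')[130:310,140:372,::-1],None,fx=3,fy=3,interpolation=cv2.INTER_CUBIC))"
```

```text
lever 1.74 r 89.6 Ftan 0.0 Frad 0.5 Fz -0.3 49.85356003066551 [  4.  15. 105.   0.  60. -10.]
```

View pics/t.png

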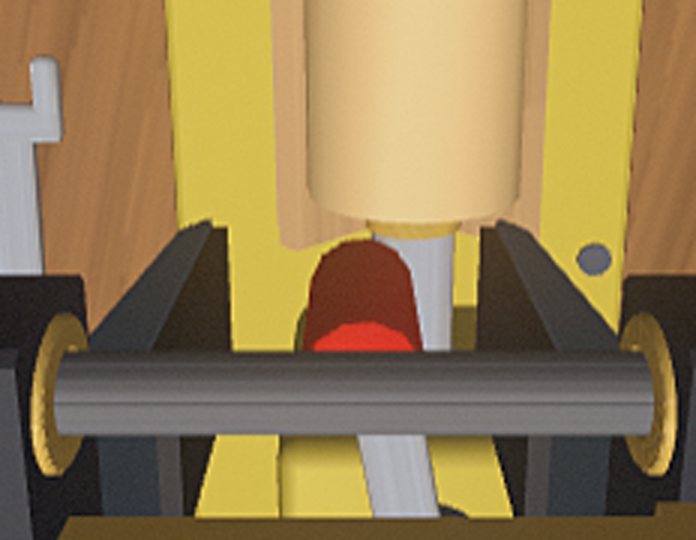

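The knob stands free between the open fingers. Rising straight up.

drive_tool --motion '[[[0,0,0.012],[0,0,0]],[[0,0,0.025],[0,0,0]],[[0,0,0.035],[0,0,0]],[[0,0,0.035],[0,0,0]],[[0,0,0.035],[0,0,0]],[[0,0,0.02],[0,0,0]],[[-0.03,0,0],[0,0,0]],[[-0.03,0,0],[0,0,0]],[[-0.03,0,0],[0,0,0]],[[0,0,0],[0,0,0]]]'

```text
time_s: 21.8
ee_pos: [402.5, 44.4, 279.0]
ee_rot: [-180.0, 0.1, 13.5]
force: [-0.4, 0.6, 0.3]
gripper_width: 50.2
```

Run:
```python
from h import *
import cv2
print(env.state()["ee_pos"],env.state()["force"])
s=env.grab_frame("scene")[:,:,::-1]; d=env.grab_frame("side")[:,:,::-1]
cv2.imwrite("pics/u_scene.png",s);cv2.imwrite("pics/u_side.png",d)
a=cv2.resize(s[110:290,150:400],(400,288),interpolation=cv2.INTER_CUBIC);b=cv2.resize(d[130:310,140:390],(400,288),interpolation=cv2.INTER_CUBIC)
a0=cv2.imread("pics/a_scene.png");b0=cv2.imread("pics/a_side.png")
a0=cv2.resize(a0[110:290,150:400],(400,288),interpolation=cv2.INTER_CUBIC);b0=cv2.resize(b0[130:310,140:390],(400,288),interpolation=cv2.INTER_CUBIC)
cv2.imwrite("pics/u.png",np.vstack([np.hstack([a,b]),np.hstack([a0,b0])]))
z=cv2.imread("pics/raw_scene.png")
cv2.imwrite("pics/u2.png",np.vstack([cv2.resize(q[150:230,240:350],(770,290) if 0 else None,fx=5,fy=3.7,interpolation=cv2.INTER_CUBIC) for q in (s,z)]))
```

```text
[402.53314588  44.36551533 279.04214675] [-0.39307593  0.5810298   0.2926333 ]
```

View pics/u.png

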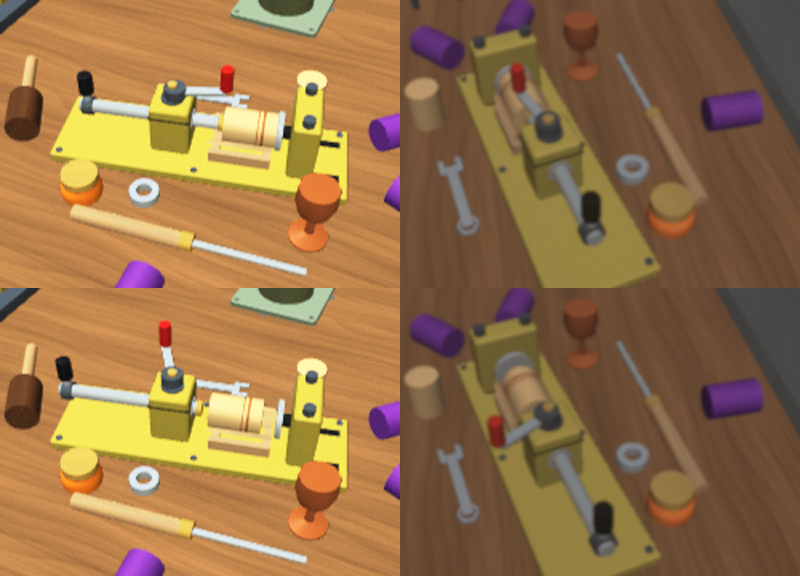

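View pics/u2.png

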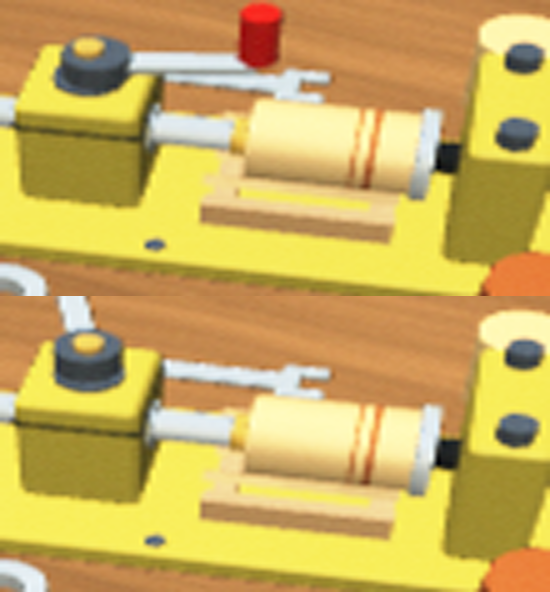

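Run:
```python
from h import *
for th in (1.45,1.65,1.75):
    a=np.radians(213.8)-th; print(th,proj(cam("scene"),[[534+90*np.cos(a),-37.4+90*np.sin(a),165]],-.13))
env.job_done(); print(env.state()["time_s"])
```

```text
1.45 [[289.76513611 151.84257525]]
1.65 [[291.26442103 156.04241879]]
1.75 [[291.52021545 158.22059643]]
the job is handed in; nothing more can be done
the job is handed in; nothing more can be done
```

The blank is home against the face plate and nipped, the cam lever is over centre at its stop, and the job is handed in at about 22 s of the 64 s allowed.

**What I did:** I pushed the black handle forward with the shut fingers until the blank met the plate. Just sliding, the push took about 7 N. I stopped at about 14.4 N total, so the blank was squeezed with roughly 7 N. I then let go, gripped the red knob and swung the lever about 1.75 rad to its stop. After that I opened the fingers and rose clear.

**Last checks:**
- **Lever:** after release the knob was at scene pixel (292,159.5). The predicted position at the stop is (291.5,158.2), and at dead centre (289.8,151.8).
- **Blank and rod:** in the pictures after release the blank still sits flush on the plate, and the rod has not moved from where it was when I let go of the handle.
- **Bystanders:** all those in the compared crops look unmoved against the first pictures.
- **Contact:** the robot was touching nothing, with force readings near zero.

**What disagreed:**
- **Fingertips:** they sit about 32 mm above the reported TCP. Because of that, the first push slid onto the top of the handle with about 5 N and moved nothing. I backed off, allowed for the offset and pushed again.
- **Lever stop:** the lever was pressed against its stop with about 19 N for a moment.
- **Nip now:** the force left on the blank after letting go was not measured. By the description it should be about 5 N.

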